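# Aim the bar code reader at the orange-capped bottle

## Task

Pick the yellow hand-held bar code reader up out of its grey cradle and, keeping it level and without disturbing the bottles or the other things, aim it straight at the bar code sticker on the orange-capped bottle, its red window about 10 cm from the sticker. The bottle stands on the white riser and stays there; finish while still holding the reader there in the gripper, level and perfectly still.

Things in the scene. Friction and masses are not known exactly. Their poses are not given: they have to be found in the camera images.
- scanner: Straight bar code reader, 150 x 48 x 34 mm, 0.18 kg. Origin: centre of underside; x forward out of the window, z up. Yellow handle, 30 mm wide (y) and high, flat sides, from x = -75 to +29 mm; black head, 48 mm wide, 34 mm high, from +29 to +75 mm. Starts loose and level across the cradle's two saddles, window pointing away from the robot (yaw within 0.6 rad of world +x).
- grip (a point): Point inside the reader's handle, 4 mm behind and 15 mm above its origin, within 5 mm of its balance point. Axes as the reader. Between the cradle's saddles the handle is free on both sides for fingers here.
- window (a point): Middle of the reader's red window, the front face of the head: 75 mm ahead of and 17 mm above the reader's origin. It reads along the reader's +x. Axes as the reader.
- cradle: Grey cradle fixed to the table, origin at the centre of its underside, x as the reader in it. Base plate 160 x 100 x 12 mm; two saddles, 16 mm thick in x, at x = -58 and +53 mm, carry the reader's underside at 50 mm height; lips beside the reader rise 10 mm more, 3 mm from its sides. Gap of 95 mm between the saddles.
- riser: White sheet metal riser fixed to the table, 100 mm deep (x), 340 mm wide (y), top at 60 mm height, origin at the centre of its underside. Three bottles stand on it in varying order.
- orange_bottle: The bottle to read: clear round bottle with an orange screw cap, 56 mm in diameter, 105 mm high, standing loose on the riser. Origin: centre of its underside; z up; its own +x axis points out of the middle of the bar code sticker (towards the robot, within 0.55 rad of world -x).
- code (a point): Middle of the bar code sticker (white, black bars, 34 mm wide round the bottle and 30 mm high) on the orange-capped bottle's wall, 28 mm out along the bottle's +x and 45 mm above its underside. Axes as the bottle.
- amber_bottle: Another bottle on the riser, brown glass with a blue cap, 56 mm in diameter, 105 mm high; it too has a sticker. Leave alone. Origin: centre of its underside.
- large_bottle: Another bottle on the riser, clear with a blue cap, 69 mm in diameter, 140 mm high; it too has a sticker. Leave alone. Origin: centre of its underside.
- slide_box: Small white and purple carton, 31 x 82 x 32 mm, on the table to the left of the cradle. Leave alone. Origin: centre of its underside.
- petri_dish: Flat round culture dish, 89 mm in diameter, 15 mm high, on the table at the right front. Leave alone. Origin: centre of its underside.
- timer: Small white laboratory timer, 66 x 68 x 18 mm, lying on the table in front of the robot between cradle and dish. Leave alone. Origin: centre of its underside.
Not all that is in view belongs to the job. What is shaped like the scanner but turquoise is not meant.

How it is judged:
By the outcome, as a careful person would: the job done as asked, in the order asked, and still so for the second after the job is handed in, while the arm keeps its last pose, push and grip.
It also fails if it takes over 35 s, if anything falls off the work surface, if the arm or the gripper's body presses on something with over 40 N, if the wrist force passes 120 N, or if a joint passes its speed limit or range.

## Robot

A 6-joint arm with a two-finger parallel gripper is mounted at the origin on a cart in front of the work surface, level with it; the furniture and walls round the work are solid. World frame = base frame: x ahead of the robot, y to its left, z up, the work surface at z = 0. Lengths are in mm, angles in rad, forces in N, time in s.
With the tool pointing down it reaches from about 350 to 975 mm from the base axis. Payload 4.9 kg.
Tool frame: the origin (TCP) lies midway between the tips of the shut fingers; the grasp point (between the pads) lies 19 mm behind it; z points along the fingers, y is the line along which they close (so a half turn about z gives the same grasp; the last joint's range is limited). The gripper opens to 85 mm and grips with 20 to 120 N. Pads are 22 mm wide; open, the fingers measure 114 mm over their backs; the gripper's body (76 mm by 85 mm) begins 54 mm behind the grasp point. The pads swing forward as they close: fully open they stand 13 mm farther back than shut.
Start: joints at [1.068, 0.053, 1.613, -0, 1.476, -0.119], TCP at [234.018, 579.515, 231.304] pointing down, gripper open.
Joint ranges: [-3.01, 3.01], [-1.01, 2.22], [0.06, 2.58], [-1.02, 4.17], [0.09, 2.62], [-3.14, 3.14]. Speed limits (rad/s): [2.57, 2.57, 3.14, 3.14, 3.14, 3.14].

## Interface

Orientations are given as a unit quaternion [w, x, y, z].
In Python, from workcell import ctrl, snapshot, calibration, cut_out, landmark_of gives the robot as it stands. The module is installed in compiled form; this text tells all that it offers.
- The arm moves only by the tool move_arm, never from a script. Its argument "motion" is a list of rows, each a list of 5 numbers: the opening, from 0 (shut) to 1 (fully open), then the shift along the tool's x, y, z each as a share of 0.025 m, from -1 to 1, then the turn about the tool's z as a share of 0.08 rad, from -1 to 1. A call has exactly 10 rows; each row shifts and turns the commanded pose from where the row before left it, along the tool's axes as they then stand; what a row does not reach is not made up. A row lasts 1/12 s, in which the tool goes at most 41.7 mm and 7.16 degrees, less where a joint would pass 70% of its speed; a pose out of reach is approached as far as the arm can. A call with a number of a shift or a turn outside -1 to 1 is refused whole. A call with a gripper value outside its range is refused whole. The fingers move at their own pace and stop on an object; the grip force is fixed at half the most. Time passes only in rows, so rows that do not move let the fingers close, or fill a call up. It gives the time, the measured TCP pose, the force, the opening and the grip force at its end, in the units of the state.
- ctrl.state(): the state, without advancing time (a new reading comes with each control period).
- snapshot(name): name is "scene" or "top" or "wrist"; returns (picture, depth): 400x640x3 uint8, red, green, blue; 400x640 float32, mm along the optical axis (not along the pixel's ray), 0 where there is no reading.
- calibration(name): a dict with "vertical_fov" (degrees; the focal length in pixels is half the picture's height over the tangent of half this angle, whatever the lens; pixels are square), "cx", "cy" (the principal point, pixels), "rvec" (rotation vector, rad) and "tvec" (3), from world to camera coordinates, as OpenCV has them. Camera axes: x right, y down, z forward; pixel columns grow to the right and rows downward; lengths in mm; the calibration is good to about 2 mm. A picture is of the moment at which its call begins: read the wrist's pose just before it. calibration takes no time and is no camera call; for the wrist camera it gives the pose at the moment of the call.
- ctrl.finish_job(): hands the job in; it is judged then, once.
Trained networks look in the newest picture that a camera, given by its name, has taken for a name from the list of things; names that differ only in an ending like _2 or _b are one class to them, and where a whole thing is asked for, a point or a joint stands for the part that bears it (a point fixed in the world has none). Each returns a list of dicts, best first, with "score" (0 to 1); they miss things now and then, are a little off and sometimes report something else, mostly with a low value. They report only what shows in the picture. A call takes as long as a camera call. They do not tell look-alikes from the thing itself.
- cut_out(camera, name): "region" (400x640 bool, what is visible of it) and "bbox" ([left, top, right, bottom] in pixels, round what is visible of it).
- landmark_of(camera, name): "uv" ([column, row] in pixels: a listed point, or the origin of a listed thing).
The state is a dict: "time_s": time; "qpos": joint angles; "joint_vel": joint speeds; "joint_efforts": joint torques, N m; "tcp_pos": TCP position; "ee_rot": TCP orientation; "force": force on the tool from outside, world axes, zero at the start; "moment": the same for the moment, N m; "grip_width": opening from 0.0 (shut) to 1.0 (fully open); "grip_force": force on a finger pad.
Only numpy, scipy, OpenCV 4.12 (cv2) and the standard library are available. Lean on these libraries where they do the work, as an engineer would, in place of code of your own. Each camera call takes 0.05 s, during which the arm holds its last target. There are 200 camera calls.

## Working session

There is one attempt and no reset: what is moved stays moved. The work goes in short steps, Python scripts to look and compute and a tool call to move; the robot and the scene stay as the last step left them, time stands still between calls to the robot, and variables do not carry over. Pictures are saved under pics/ and viewed, at most 10 in all, crops included, and the job is handed in when it is done.

Besides the shell and the picture viewer there is one more tool, called after "Call:" as name([rows], argument=value, ...), one row to a line, values as JSON. move_arm: Moves the arm, as the interface text tells. Shift numbers are shares of 0.025 m and turn numbers shares of 0.08 rad, none past 1 either way. Its arguments: {"type":"object","properties":{"motion":{"type":"array"}},"required":["motion"]}

```bash
mkdir -p pics; cat > h.py <<'E'
import numpy as np, cv2
from workcell import ctrl, snapshot, calibration, cut_out, landmark_of
def cam(n):
    c=calibration(n); f=200/np.tan(np.radians(c["vertical_fov"])/2)
    R=cv2.Rodrigues(np.array(c["rvec"],float))[0]; t=np.array(c["tvec"],float).ravel()
    return f,c["cx"],c["cy"],R,t
def unproj(C,u,v,d):
    f,cx,cy,R,t=C; u=np.asarray(u,float);v=np.asarray(v,float);d=np.asarray(d,float)
    p=np.stack([(u-cx)/f*d,(v-cy)/f*d,d],-1)
    return (p-t)@R
def proj(C,P):
    f,cx,cy,R,t=C; p=np.atleast_2d(P)@R.T+t
    return np.c_[f*p[:,0]/p[:,2]+cx,f*p[:,1]/p[:,2]+cy]
def ray(C,u,v):
    f,cx,cy,R,t=C; d=np.array([(u-cx)/f,(v-cy)/f,1.])@R
    return -R.T@t,d/np.linalg.norm(d)
def tri(rs):
    A=sum(np.eye(3)-np.outer(d,d) for o,d in rs); b=sum((np.eye(3)-np.outer(d,d))@o for o,d in rs)
    return np.linalg.solve(A,b)
def onz(C,u,v,z):
    o,d=ray(C,u,v); return o+d*(z-o[2])/d[2]
E
python3 - <<'E'
from h import *
s=ctrl.state(); print({k:np.round(v,3).tolist() for k,v in s.items()})
for n in ("scene","top"):
    im,d=snapshot(n); cv2.imwrite(f"pics/{n}1.png",im[:,:,::-1]); np.save(n+"_d.npy",d); np.save(n+"_im.npy",im)
    C=cam(n); print(n,"campos",np.round(-C[3].T@C[4]), "f",C[0])
    for k in ("scanner","grip","window","orange_bottle","code","cradle","riser"):
        print(k,[(np.round(x["uv"]).tolist(),round(x["score"],2)) for x in landmark_of(n,k)[:3]])
E
```

```text
{'time_s': 0.0, 'qpos': [1.068, 0.053, 1.614, 0.0, 1.476, -0.119], 'joint_vel': [0.0, 0.0, -0.0, -0.002, -0.001, 0.0], 'joint_efforts': [-0.0, -39.366, -37.018, -0.0, 0.007, -0.0], 'tcp_pos': [233.717, 578.995, 230.086], 'ee_rot': [-0.0, 0.191, 0.982, -0.001], 'force': [0.656, 0.578, 0.255], 'moment': [0.018, 0.008, 0.065], 'grip_force': 0.0, 'grip_width': 0.997}
scene campos [ -16. 1367. 1075.] f 517.9868946514543
scanner [([300.0, 316.0], 0.83), ([319.0, 254.0], 0.71)]
grip [([302.0, 309.0], 0.74), ([318.0, 250.0], 0.65)]
window [([326.0, 311.0], 0.92), ([291.0, 245.0], 0.77), ([318.0, 266.0], 0.48)]
orange_bottle [([304.0, 168.0], 0.51)]
code [([309.0, 155.0], 0.62)]
cradle [([315.0, 267.0], 0.95)]
riser [([293.0, 190.0], 0.74)]
top campos [ 360.   24. 1160.] f 393.633276571454
scanner [([181.0, 255.0], 0.83), ([248.0, 244.0], 0.71), ([184.0, 206.0], 0.21)]
grip [([182.0, 256.0], 0.79)]
window [([187.0, 282.0], 0.79), ([251.0, 219.0], 0.67)]
orange_bottle [([406.0, 158.0], 0.6)]
code [([412.0, 161.0], 0.95)]
cradle [([250.0, 248.0], 0.76), ([452.0, 260.0], 0.69)]
riser []
```

```bash
ls pics
```

```text
scene1.png
top1.png
```

View pics/scene1.png

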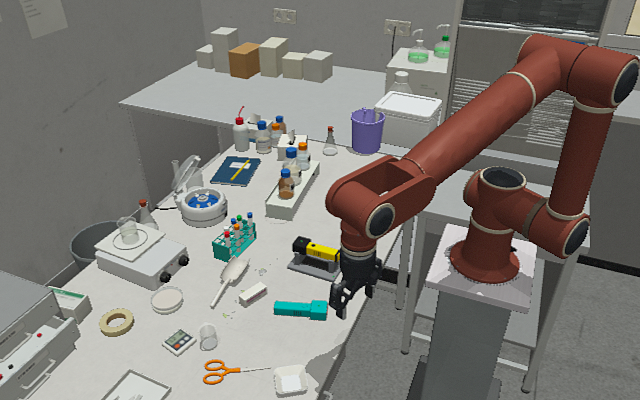

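View pics/top1.png

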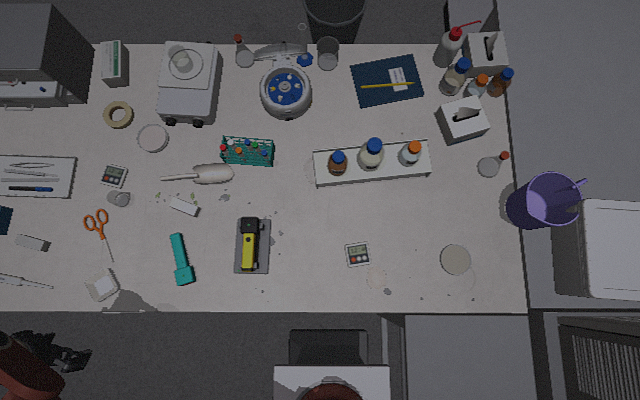

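Candidates for the reader: the yellow one in the grey cradle (top 249,240; scene 318,250), and the turquoise look-alike on the table (top 181,258; scene 300,310), which is not meant. Orange caps: the one on the riser (top 412,148) is the target. The one at the back (top 482,80) is not on the riser. I choose the yellow reader and the riser bottle, then measure both.

```bash
python3 - <<'E'
from h import *
out={}
for n in ("scene","top"):
    im=np.load(n+"_im.npy"); d=np.load(n+"_d.npy"); C=cam(n)
    hsv=cv2.cvtColor(im,cv2.COLOR_RGB2HSV)
    m=cv2.inRange(hsv,(22,150,90),(34,255,255))
    box={"scene":(280,225,350,280),"top":(225,205,275,280)}[n]
    mm=np.zeros_like(m); mm[box[1]:box[3],box[0]:box[2]]=m[box[1]:box[3],box[0]:box[2]]
    v,u=np.nonzero((mm>0)&(d>0)); P=unproj(C,u,v,d[v,u]); 
    print(n,len(P),"z pct",np.percentile(P[:,2],[5,50,90,98]).round(1))
    top=P[P[:,2]>np.percentile(P[:,2],95)-6]
    rect=cv2.minAreaRect(top[:,:2].astype(np.float32)); print("top rect",np.round(rect[0],1),np.round(rect[1],1),round(rect[2],1))
    # whole raised region
    V,U=np.mgrid[box[1]:box[3],box[0]:box[2]]; Q=unproj(C,U.ravel(),V.ravel(),d[box[1]:box[3],box[0]:box[2]].ravel())
    Q=Q[(Q[:,2]>70)&(Q[:,2]<95)]
    rect=cv2.minAreaRect(Q[:,:2].astype(np.float32)); print("all>70",len(Q),np.round(rect[0],1),np.round(rect[1],1),round(rect[2],1))
    c=Q[:,:2].mean(0); w=np.linalg.svd(Q[:,:2]-c,full_matrices=False)[2][0]; print("pca",c.round(1),"yaw",np.arctan2(w[1],w[0])%np.pi)
    # bottles: orange caps
    m=cv2.inRange(hsv,(5,150,120),(16,255,255)); k,l,st,ce=cv2.connectedComponentsWithStats(m)
    for i in range(1,k):
        if st[i,4]>25:
            v,u=np.nonzero((l==i)&(d>0)); 
            if len(v): print(" orange",ce[i].round(),st[i,4],unproj(C,u,v,d[v,u]).mean(0).round(1), unproj(C,u,v,d[v,u])[:,2].max().round(1))
    b={"scene":(255,140,330,225),"top":(305,130,440,200)}[n]
    V,U=np.mgrid[b[1]:b[3],b[0]:b[2]]; Q=unproj(C,U.ravel(),V.ravel(),d[b[1]:b[3],b[0]:b[2]].ravel())
    r=Q[(Q[:,2]>54)&(Q[:,2]<66)]; rect=cv2.minAreaRect(r[:,:2].astype(np.float32)); print("riser",rect,np.median(r[:,2]))
    for k in ("scanner","cradle","orange_bottle","amber_bottle","large_bottle","timer"):
        snapshot(n) if k=="scanner" else 0
        r=cut_out(n,k)
        for x in r[:2]:
            v,u=np.nonzero(x["region"]&(d>0)); P=unproj(C,u,v,d[v,u]); print(k,round(x["score"],2),np.round(x["bbox"]),np.median(P,0).round(1),np.percentile(P,98,axis=0).round(1))
E
```

```text
scene 375 z pct [55.7 77.2 82.3 84.8]
top rect [453.9 234.7] [ 35.1 106.8] 86.6
all>70 466 [476.  227.6] [149.   55.5] 4.4
pca [481.1 235.2] yaw 3.135057779409228
 orange [275. 127.] 36 [ 955.3 -438.5   98. ] 112.4
 orange [302. 146.] 36 [ 724.5 -215.6  157.5] 167.7
 orange [358. 171.] 87 [257.9 521.1 554.5] 561.2
 orange [286. 194.] 60 [690.2   6.6  84.4] 99.9
 orange [516. 259.] 28 [-92.8 -29.6  11.7] 16.7
 orange [215. 366.] 95 [559.4 686.6   7.9] 14.3
 orange [216. 377.] 115 [538.9 714.9   7.8] 12.3
riser ((728.945556640625, -164.6397705078125), (309.6899719238281, 612.7401123046875), 28.3359432220459) 61.24592796422871
scanner 0.81 [274. 298. 327. 321.] [429.  439.8  28.8] [506.2 465.6  37.8]
scanner 0.63 [266. 157. 321. 222.] [693.1  18.7  59. ] [752.8  55.2  71.9]
cradle 0.91 [290. 255. 344. 283.] [473.9 253.9  14. ] [551.4 281.1  57.4]
orange_bottle 0.71 [297. 143. 310. 172.] [ 713.8 -208.4  126.2] [ 738.8 -192.9  167.3]
orange_bottle 0.17 [288. 251. 344. 280.] [474.  253.9  14. ] [552.2 281.1  58. ]
amber_bottle 0.74 [278. 168. 295. 201.] [690.4  -1.2 116.6] [826.3  12.6 168
[... 520 characters left out ...]
69), (98.48271179199219, 340.013427734375), 6.557349681854248) 61.04919423272587
scanner 0.56 [242. 216. 258. 270.] [492.1 229.9  81.8] [549.  251.1  87.6]
scanner 0.56 [166. 232. 195. 286.] [426.4 429.4  31.3] [509.  461.1  37.7]
cradle 0.72 [241. 218. 259. 272.] [489.  229.6  81.6] [547.4 252.   87.5]
cradle 0.7 [170. 196. 200. 216.] [588.9 433.2  32.4] [614.3 472.8  36.9]
orange_bottle 0.59 [398. 142. 426. 164.] [ 718.6 -212.8  131. ] [ 749.1 -192.3  168.6]
amber_bottle 0.72 [328. 151. 344. 176.] [688.  -12.8 133.2] [713.8  12.7 168.1]
large_bottle 0.65 [360. 135. 385. 170.] [ 706.3 -101.9  156.1] [742.4 -73.8 203.5]
timer 0.71 [342. 243. 370. 268.] [454.  -74.2  18.1] [486.  -42.4  22.7]
```

```bash
cat >> h.py <<'E'
from scipy.spatial.transform import Rotation as Ro
def plan(target,dyaw,n,grip,pos=None):
    """n rows going straight to target (TCP, mm, world) while yawing dyaw (world z); tool points down"""
    s=ctrl.state(); p=np.array(s["tcp_pos"] if pos is None else pos,float); q=s["ee_rot"]; R=Ro.from_quat([q[1],q[2],q[3],q[0]])
    x=R.as_matrix()[:,0]; psi=np.arctan2(x[1],x[0]); step=(np.array(target)-p)/n; rows=[]
    for i in range(n):
        a=psi+dyaw*i/n; X=np.array([np.cos(a),np.sin(a),0]); Y=np.array([np.sin(a),-np.cos(a),0])
        rows.append([grip]+[round(float(v),2) for v in (step@X/25,step@Y/25,-step[2]/25,-dyaw/n/0.08)])
    print("yaw_x",psi,"tilt z",R.as_matrix()[:,2].round(4)); print("\n".join(map(str,rows)))
E
python3 - <<'E'
from h import *
plan((440,230,230),0.385,20,1)
C=cam("wrist"); print(C[0], -C[3].T@C[4], C[3][2])
E
```

```text
yaw_x 2.757781270717616 tilt z [-0. -0. -1.]
[1, -0.64, -0.49, 0.0, -0.24]
[1, -0.63, -0.51, 0.0, -0.24]
[1, -0.62, -0.52, 0.0, -0.24]
[1, -0.61, -0.53, 0.0, -0.24]
[1, -0.6, -0.54, 0.0, -0.24]
[1, -0.59, -0.55, 0.0, -0.24]
[1, -0.58, -0.56, 0.0, -0.24]
[1, -0.57, -0.58, 0.0, -0.24]
[1, -0.56, -0.59, 0.0, -0.24]
[1, -0.55, -0.6, 0.0, -0.24]
[1, -0.54, -0.61, 0.0, -0.24]
[1, -0.53, -0.62, 0.0, -0.24]
[1, -0.51, -0.63, 0.0, -0.24]
[1, -0.5, -0.64, 0.0, -0.24]
[1, -0.49, -0.65, 0.0, -0.24]
[1, -0.48, -0.66, 0.0, -0.24]
[1, -0.46, -0.67, 0.0, -0.24]
[1, -0.45, -0.67, 0.0, -0.24]
[1, -0.44, -0.68, 0.0, -0.24]
[1, -0.42, -0.69, 0.0, -0.24]
323.91021806435396 [161.00742332 607.74581109 373.28666928] [ 0.28302472 -0.11411866 -0.95229929]
```

Call:
move_arm([
  [1,-0.64,-0.49,0,-0.24],
  [1,-0.63,-0.51,0,-0.24],
  [1,-0.62,-0.52,0,-0.24],
  [1,-0.61,-0.53,0,-0.24],
  [1,-0.6,-0.54,0,-0.24],
  [1,-0.59,-0.55,0,-0.24],
  [1,-0.58,-0.56,0,-0.24],
  [1,-0.57,-0.58,0,-0.24],
  [1,-0.56,-0.59,0,-0.24],
  [1,-0.55,-0.6,0,-0.24],
])

```text
time_s: 2.33
tcp_pos: [336.8, 404.1, 231.4]
ee_rot: [0.0, 0.095, 0.995, 0.0]
force: [0.4, -0.3, -1.4]
grip_width: 1.0
grip_force: 0.0
```

Call:
move_arm([
  [1,-0.54,-0.61,0,-0.24],
  [1,-0.53,-0.62,0,-0.24],
  [1,-0.51,-0.63,0,-0.24],
  [1,-0.5,-0.64,0,-0.24],
  [1,-0.49,-0.65,0,-0.24],
  [1,-0.48,-0.66,0,-0.24],
  [1,-0.46,-0.67,0,-0.24],
  [1,-0.45,-0.67,0,-0.24],
  [1,-0.44,-0.68,0,-0.24],
  [1,-0.42,-0.69,0,-0.24],
])

```text
time_s: 3.17
tcp_pos: [439.6, 229.0, 231.5]
ee_rot: [0.0, -0.001, 1.0, 0.0]
force: [0.4, 0.0, 0.6]
grip_width: 0.999
grip_force: 0.0
```

```bash
cat > look.py <<'E'
from h import *
import sys
s=ctrl.state(); C=cam("wrist"); im,d=snapshot("wrist"); print(np.round(s["tcp_pos"],1),np.round(s["ee_rot"],4),s["time_s"])
cv2.imwrite(f"pics/{sys.argv[1]}.png",im[:,:,::-1])
np.savez(sys.argv[1],im=im,d=d,f=C[0],cx=C[1],cy=C[2],R=C[3],t=C[4])
V,U=np.mgrid[:400,:640]; P=unproj(C,U.ravel(),V.ravel(),d.ravel()); ok=(d.ravel()>0)
hsv=cv2.cvtColor(im,cv2.COLOR_RGB2HSV)
m=cv2.inRange(hsv,(22,140,70),(34,255,255)).ravel()>0
p=P[m&ok&(np.abs(P[:,:2]-(476,230)).max(1)<120)]
if len(p)>50:
    zt=np.percentile(p[:,2],95); t=p[p[:,2]>zt-5]; r=cv2.minAreaRect(t[:,:2].astype(np.float32)); print("handle top",zt.round(1),np.round(r[0],1),np.round(r[1],1),round(r[2],2))
p=P[ok&(P[:,2]>68)&(P[:,2]<95)&(np.abs(P[:,:2]-(476,230)).max(1)<100)]
if len(p)>50:
    r=cv2.minAreaRect(p[:,:2].astype(np.float32)); print("reader",np.median(p[:,2]).round(1),np.round(r[0],1),np.round(r[1],1),round(r[2],2))
for k in ("scanner","grip","window"): print(k,[(np.round(x["uv"],1).tolist(),round(x["score"],2)) for x in landmark_of("wrist",k)[:2]])
E
python3 look.py w1
```

```text
[439.6 229.  231.5] [ 2.e-04 -6.e-04  1.e+00  1.e-04] 3.1667
handle top 80.2 [453.6 229.5] [ 29.3 104.2] 89.34
reader 79.6 [475.8 228.5] [ 47.4 149.7] 89.87
scanner [([495.7, 163.8], 0.91), ([325.1, 204.6], 0.67)]
grip [([324.0, 206.8], 0.67), ([502.4, 170.3], 0.59)]
window [([323.8, 273.6], 0.96), ([494.2, 101.6], 0.63)]
```

View pics/w1.png

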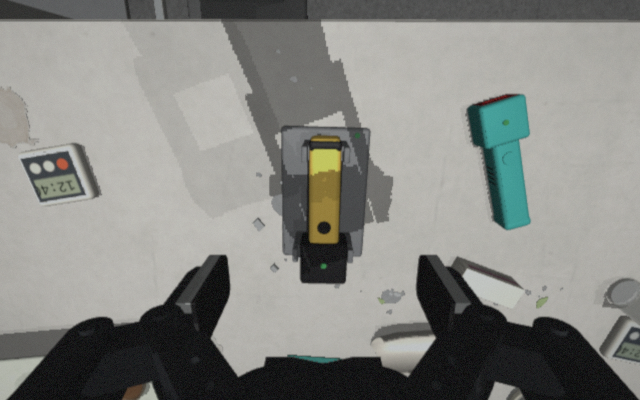

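```bash
python3 - <<'E'
from h import *
z=np.load("w1.npz"); im,d=z["im"],z["d"]; C=(float(z["f"]),float(z["cx"]),float(z["cy"]),z["R"],z["t"])
V,U=np.mgrid[:400,:640]; P=unproj(C,U.ravel(),V.ravel(),d.ravel()); ok=d.ravel()>0
h=cv2.cvtColor(im,cv2.COLOR_RGB2HSV); m=cv2.inRange(h,(22,140,70),(34,255,255)).ravel()>0
p=P[m&ok&(P[:,2]>75)&(np.abs(P[:,:2]-(476,230)).max(1)<120)]
# side edges per x-slice
xs=np.arange(408,500,6); e=np.array([[x,*np.percentile(p[abs(p[:,0]-x)<3][:,1],[3,50,97])] for x in xs if (abs(p[:,0]-x)<3).sum()>5])
print(e.round(1)); print(np.polyfit(e[:,0],(e[:,1]+e[:,3])/2,1))
g=proj(C,[[471.8,229,65],[550,228,67]]); print(g)
# two-view triangulation of window & grip from top/wrist
print(tri([ray(C,324,273.6),ray(cam("top"),251,219)]))
E
```

```text
[[414.  216.3 229.6 244. ]
 [420.  216.2 241.2 244.1]
 [426.  215.1 229.6 244.2]
 [432.  215.1 232.9 243.6]
 [438.  216.  229.2 242.8]
 [444.  215.9 229.2 243. ]
 [450.  215.9 229.2 242.6]
 [456.  215.8 229.3 242.7]
 [462.  215.8 229.3 242.8]
 [468.  215.7 229.3 242.7]
 [474.  215.6 229.3 242.1]
 [480.  215.6 228.3 242.3]
 [486.  214.5 222.5 242.2]
 [492.  214.5 223.4 242.4]
 [498.  214.9 228.4 241.8]]
[-1.96022285e-02  2.38141154e+02]
[[323.64296983 206.2703668 ]
 [322.55773486 275.11650819]]
[547.94648555 228.3171663   66.16132243]
```

The yellow handle sits in the grey cradle at pixel (324,190) with its black head at (323,262), and the turquoise look-alike is at (500,160), so the choice holds. Handle top z is 80, which agrees with 50+30. The length of 150 mm and width of 47 mm also match. The grip point is about (471.5, 229, 65), and I move down to it.

Call:
move_arm([
  [1,-0.13,0,0.62,0.015],
  [1,-0.13,0,0.62,0.015],
  [1,-0.13,0,0.62,0.015],
  [1,-0.13,0,0.62,0.015],
  [1,-0.13,0,0.62,0.015],
  [1,-0.13,0,0.62,0.015],
  [1,-0.13,0,0.62,0.015],
  [1,-0.13,0,0.62,0.015],
  [1,-0.12,0,0.62,0.015],
  [1,-0.12,0,0.62,0.015],
])

```text
time_s: 4.2
tcp_pos: [470.7, 230.9, 75.6]
ee_rot: [0.0, 0.005, 1.0, 0.0]
force: [-0.5, 0.6, -0.3]
grip_width: 1.001
grip_force: 0.0
```

Call:
move_arm([
  [1,0,0,0.4,0],
  [1,0,0,0.4,0],
  [1,0,0,0.3,0],
  [1,0,0,0.2,0],
  [1,0,0,0,0],
  [0.6,0,0,0,0],
  [0.5,0,0,0,0],
  [0.45,0,0,0,0],
  [0.45,0,0,0,0],
  [0.45,0,0,0,0],
])

```text
time_s: 5.03
tcp_pos: [471.5, 229.8, 44.3]
ee_rot: [0.0, 0.006, 1.0, 0.0]
force: [-0.3, 0.2, -0.7]
grip_width: 0.453
grip_force: 0.0
```

Call:
move_arm([
  [0.4,0,0,0,0],
  [0.3,0,0,0,0],
  [0.2,0,0,0,0],
  [0,0,0,0,0],
  [0,0,0,0,0],
  [0,0,0,0,0],
  [0,0,0,0,0],
  [0,0,0,0,0],
  [0,0,0,0,0],
  [0,0,0,0,0],
])

```text
time_s: 5.87
tcp_pos: [471.5, 229.8, 44.2]
ee_rot: [0.0, 0.006, 1.0, 0.0]
force: [0.3, 0.5, 5.4]
grip_width: 0.344
grip_force: 59.8
```

Call:
move_arm([
  [0,0,0,-0.1,0],
  [0,0,0,-0.3,0],
  [0,0,0,-0.5,0],
  [0,0,0,-0.6,0],
  [0,0,0,-0.6,0],
  [0,0,0,-0.6,0],
  [0,0,0,-0.6,0],
  [0,0,0,-0.4,0],
  [0,0,0,-0.2,0],
  [0,0,0,0,0],
])

```text
time_s: 6.7
tcp_pos: [471.9, 229.9, 143.0]
ee_rot: [0.001, 0.006, 1.0, 0.0]
force: [-0.2, -0.7, -2.0]
grip_width: 0.341
grip_force: 59.3
```

```bash
sed -i 's/^    zt=.*$/    zt=np.percentile(p[:,2],95); t=p[p[:,2]>zt-5]; r=cv2.minAreaRect(t[:,:2].astype(np.float32)); print("handle top",zt.round(1),np.round(r[0],1),np.round(r[1],1),round(r[2],2)); print("tilt fit z=",np.linalg.lstsq(np.c_[t[:,:2]-t[:,:2].mean(0),np.ones(len(t))],t[:,2],rcond=None)[0].round(4))/' look.py; python3 look.py w2; python3 - <<'E'
from h import *
s=ctrl.state(); print(s["force"],s["moment"],s["grip_width"],s["grip_force"])
# code & bottle from fixed cameras, averaged 
rs=[]
for n in ("scene","top"):
    snapshot(n); C=cam(n)
    for k in ("code","orange_bottle"): print(n,k,[(np.round(x["uv"],1).tolist(),round(x["score"],2)) for x in landmark_of(n,k)[:2]], end=" ")
    x=landmark_of(n,"code"); print(onz(C,*x[0]["uv"],106) if x else "")
    x=landmark_of(n,"orange_bottle"); print(onz(C,*x[0]["uv"],61) if x else "")
E
```

```text
[471.9 229.9 143. ] [1.3e-03 5.9e-03 1.0e+00 4.0e-04] 6.7
handle top 178.8 [451.6 229.2] [29.4 99.3] 89.24
tilt fit z= [ 1.870000e-02 -2.700000e-03  1.776656e+02]
scanner [([322.2, 275.8], 0.85), ([550.8, 144.3], 0.81)]
grip [([564.9, 151.8], 0.96), ([323.5, 283.6], 0.64)]
window [([557.9, 55.7], 0.73)]
[-0.09611974  0.3894791  -1.73192145] [0.00041385 0.03434729 0.00576917] 0.3437628969497806 59.2831027507782
scene code [([308.7, 154.4], 0.53)] scene orange_bottle [([254.8, 298.0], 0.44), ([303.1, 166.1], 0.41)] [ 714.52311346 -251.90907067  106.        ]
[553.72175067 482.83500073  61.        ]
top code [([411.2, 163.4], 0.87)] top orange_bottle [([407.7, 159.4], 0.69), ([187.5, 207.5], 0.37)] [ 698.99159102 -222.52863439  106.        ]
[ 725.67974578 -223.40053275   61.        ]
```

View pics/w2.png

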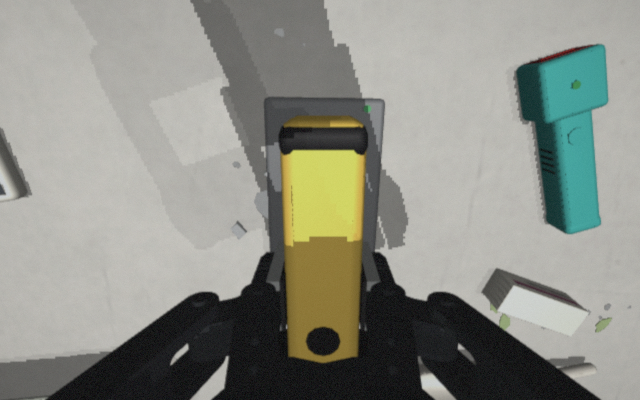

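```bash
python3 - <<'E'
from h import *
print(np.round(ctrl.state()["qpos"],2))
z=np.load("w1.npz"); im,d=z["im"],z["d"]; C=(float(z["f"]),float(z["cx"]),float(z["cy"]),z["R"],z["t"])
V,U=np.mgrid[:400,:640]; P=unproj(C,U.ravel(),V.ravel(),d.ravel()); h=cv2.cvtColor(im,cv2.COLOR_RGB2HSV); m=cv2.inRange(h,(22,140,70),(34,255,255)).ravel()>0
t=P[m&(P[:,2]>75)&(P[:,2]<85)&(np.abs(P[:,:2]-(455,230)).max(1)<60)]
print(np.linalg.lstsq(np.c_[t[:,:2]-t[:,:2].mean(0),np.ones(len(t))],t[:,2],rcond=None)[0])
plan((520,-60,250),0,20,0)
E
```

```text
[ 0.31 -0.12  1.93 -0.    1.33 -1.25]
[8.47429045e-03 2.07125451e-03 7.87003179e+01]
yaw_x 3.1297187504007913 tilt z [-0. -0. -1.]
[0, -0.1, -0.58, -0.22, 0.0]
[0, -0.1, -0.58, -0.22, 0.0]
[0, -0.1, -0.58, -0.22, 0.0]
[0, -0.1, -0.58, -0.22, 0.0]
[0, -0.1, -0.58, -0.22, 0.0]
[0, -0.1, -0.58, -0.22, 0.0]
[0, -0.1, -0.58, -0.22, 0.0]
[0, -0.1, -0.58, -0.22, 0.0]
[0, -0.1, -0.58, -0.22, 0.0]
[0, -0.1, -0.58, -0.22, 0.0]
[0, -0.1, -0.58, -0.22, 0.0]
[0, -0.1, -0.58, -0.22, 0.0]
[0, -0.1, -0.58, -0.22, 0.0]
[0, -0.1, -0.58, -0.22, 0.0]
[0, -0.1, -0.58, -0.22, 0.0]
[0, -0.1, -0.58, -0.22, 0.0]
[0, -0.1, -0.58, -0.22, 0.0]
[0, -0.1, -0.58, -0.22, 0.0]
[0, -0.1, -0.58, -0.22, 0.0]
[0, -0.1, -0.58, -0.22, 0.0]
```

The reader is firmly held, handle at (323,240). The gripper and reader hide the lower middle of the picture, so I'll turn the hand sideways to look at the sticker from the wrist camera.

```bash
python3 - <<'E'
from h import *
plan((525,-265,180),-1.56,20,0)
E
```

```text
yaw_x 3.1297187504007913 tilt z [-0. -0. -1.]
[0, -0.12, -0.99, -0.08, 0.97]
[0, -0.2, -0.98, -0.08, 0.97]
[0, -0.27, -0.96, -0.08, 0.97]
[0, -0.35, -0.93, -0.08, 0.97]
[0, -0.42, -0.9, -0.08, 0.97]
[0, -0.49, -0.87, -0.08, 0.97]
[0, -0.55, -0.83, -0.08, 0.97]
[0, -0.62, -0.78, -0.08, 0.97]
[0, -0.67, -0.73, -0.08, 0.97]
[0, -0.73, -0.68, -0.08, 0.97]
[0, -0.78, -0.62, -0.08, 0.97]
[0, -0.83, -0.56, -0.08, 0.97]
[0, -0.87, -0.49, -0.08, 0.97]
[0, -0.9, -0.42, -0.08, 0.97]
[0, -0.93, -0.35, -0.08, 0.97]
[0, -0.96, -0.28, -0.08, 0.97]
[0, -0.97, -0.2, -0.08, 0.97]
[0, -0.99, -0.12, -0.08, 0.97]
[0, -0.99, -0.05, -0.08, 0.97]
[0, -0.99, 0.03, -0.08, 0.97]
```

Call:
move_arm([
  [0,-0.12,-0.99,-0.08,0.97],
  [0,-0.2,-0.98,-0.08,0.97],
  [0,-0.27,-0.96,-0.08,0.97],
  [0,-0.35,-0.93,-0.08,0.97],
  [0,-0.42,-0.9,-0.08,0.97],
  [0,-0.49,-0.87,-0.08,0.97],
  [0,-0.55,-0.83,-0.08,0.97],
  [0,-0.62,-0.78,-0.08,0.97],
  [0,-0.67,-0.73,-0.08,0.97],
  [0,-0.73,-0.68,-0.08,0.97],
])

```text
time_s: 8.23
tcp_pos: [498.9, -19.0, 161.6]
ee_rot: [0.0, 0.386, 0.923, 0.0]
force: [0.0, -0.3, -1.4]
grip_width: 0.342
grip_force: 59.7
```

Call:
move_arm([
  [0,-0.78,-0.62,-0.08,0.97],
  [0,-0.83,-0.56,-0.08,0.97],
  [0,-0.87,-0.49,-0.08,0.97],
  [0,-0.9,-0.42,-0.08,0.97],
  [0,-0.93,-0.35,-0.08,0.97],
  [0,-0.96,-0.28,-0.08,0.97],
  [0,-0.97,-0.2,-0.08,0.97],
  [0,-0.99,-0.12,-0.08,0.97],
  [0,-0.99,-0.05,-0.08,0.97],
  [0,-0.99,0.03,-0.08,0.97],
])

```text
time_s: 9.07
tcp_pos: [527.1, -266.2, 181.4]
ee_rot: [0.0, 0.706, 0.708, 0.0]
force: [0.7, -0.6, -1.7]
grip_width: 0.343
grip_force: 59.7
```

Call:
move_arm([
  [0,0,0,0,0],
  [0,0,0,0,0],
  [0,0,0,0,0],
  [0,0,0,0,0],
  [0,0,0,0,0],
  [0,0,0,0,0],
  [0,0,0,0,0],
  [0,0,0,0,0],
  [0,0,0,0,0],
  [0,0,0,0,0],
])

```text
time_s: 9.9
tcp_pos: [527.1, -264.8, 181.3]
ee_rot: [0.0, 0.705, 0.71, 0.0]
force: [-0.3, 0.8, -2.1]
grip_width: 0.342
grip_force: 59.8
```

```bash
python3 look.py w3; python3 - <<'E'
from h import *
for k in ("code","orange_bottle"): print(k,[(np.round(x["uv"],1).tolist(),round(x["score"],2)) for x in landmark_of("wrist",k)[:2]])
im=cv2.imread("pics/w3.png"); cv2.imwrite("pics/w3c.png",cv2.resize(im[60:320,440:640],None,fx=2.3,fy=2.3,interpolation=cv2.INTER_CUBIC))
E
```

```text
[ 527.1 -264.8  181.3] [0.     0.7046 0.7096 0.    ] 9.9
scanner [([323.1, 277.4], 0.75)]
grip [([324.4, 285.8], 0.81)]
window []
code [([576.5, 151.8], 0.79), ([243.6, 257.5], 0.56)]
orange_bottle [([573.9, 138.4], 0.94)]
```

View pics/w3.png

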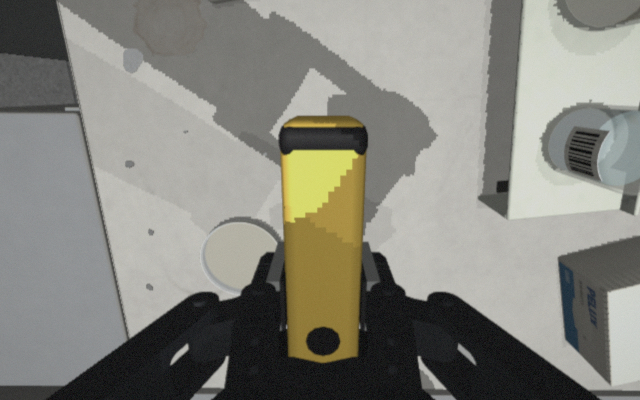

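```bash
python3 - <<'E'
from h import *
z=np.load("w3.npz"); im,d=z["im"],z["d"]; C=(float(z["f"]),float(z["cx"]),float(z["cy"]),z["R"],z["t"])
V,U=np.mgrid[100:210,530:640]; P=unproj(C,U,V,d[100:210,530:640])
g=cv2.cvtColor(im,cv2.COLOR_RGB2GRAY)[100:210,530:640]
sel=(P[...,2]>80)&(P[...,2]<128)&(d[100:210,530:640]>0)
vis=np.hstack([cv2.resize(im[100:210,530:640,::-1],None,fx=3.5,fy=3.5,interpolation=cv2.INTER_CUBIC),cv2.cvtColor(cv2.resize((np.clip((P[...,2]-50)/120,0,1)*255).astype(np.uint8),None,fx=3.5,fy=3.5,interpolation=cv2.INTER_NEAREST),cv2.COLOR_GRAY2BGR)])
cv2.imwrite("pics/w3s.png",vis)
print(P[51:52,30:75:3].round(0)[0].tolist())
E
```

```text
[[702.0, -229.0, 85.0], [702.0, -228.0, 88.0], [701.0, -227.0, 92.0], [700.0, -227.0, 96.0], [701.0, -226.0, 97.0], [701.0, -226.0, 101.0], [700.0, -225.0, 104.0], [700.0, -225.0, 106.0], [700.0, -224.0, 109.0], [700.0, -224.0, 111.0], [700.0, -223.0, 114.0], [700.0, -223.0, 117.0], [700.0, -223.0, 118.0], [701.0, -222.0, 120.0], [702.0, -222.0, 121.0]]
```

View pics/w3s.png

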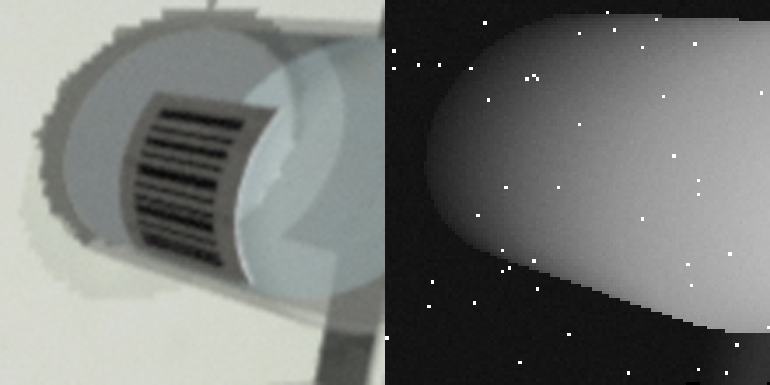

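```bash
cat > fit.py <<'E'
from h import *
from scipy.optimize import least_squares
z=np.load("w3.npz"); im,d=z["im"],z["d"]; C=(float(z["f"]),float(z["cx"]),float(z["cy"]),z["R"],z["t"])
V,U=np.mgrid[100:210,530:640]; P=unproj(C,U,V,d[100:210,530:640]).reshape(-1,3)
w=P[(P[:,2]>70)&(P[:,2]<128)&(np.hypot(P[:,0]-728,P[:,1]+220)<45)]
for fix in (True,False):
    r=least_squares(lambda a:np.hypot(w[:,0]-a[0],w[:,1]-a[1])-(28 if fix else a[2]),[728,-220,28],loss="soft_l1"); print("axis",r.x.round(1),len(w),"rms",np.sqrt(np.mean(r.fun**2)).round(2))
    if fix: A=r.x[:2]
def hit(x,y):
    o,dd=ray(C,530+x/3.5-.36,100+y/3.5-.36); e=o[:2]-A; a=dd[:2]@dd[:2]; b=e@dd[:2]; c=e@e-784
    t=(-b-np.sqrt(max(b*b-a*c,0)))/a; return o+t*dd
hs=np.array([hit(*q) for q in [(155,92),(280,108),(133,240),(250,283),(122,165),(238,195)]]); print(hs.round(1))
ang=np.arctan2(hs[:,1]-A[1],-(hs[:,0]-A[0])); print(ang.round(3),"width",(ang[[0,1]].mean()-ang[[2,3]].mean())*28)
print("phi",ang[:4].mean(),"top-bottom z",hs[:,2].round(1))
rs=P[(P[:,2]>52)&(P[:,2]<66)]; print("riser z",np.median(rs[:,2]))
print("landmark code",hit((576.5-530+.36)*3.5,(151.8-100+.36)*3.5))
E
python3 fit.py
```

```text
axis [ 729.2 -222.9   28. ] 5622 rms 1.26
axis [ 728.3 -222.7   27.3] 5622 rms 1.24
[[ 704.4 -209.8   89.5]
 [ 704.5 -209.6  119.4]
 [ 707.5 -240.6   89.2]
 [ 708.8 -242.1  118.3]
 [ 701.3 -224.7   89.5]
 [ 701.3 -225.3  119.3]]
[ 0.484  0.492 -0.685 -0.756 -0.066 -0.087] width 33.83333832499661
phi -0.11625908282562672 top-bottom z [ 89.5 119.4  89.2 118.3  89.5 119.3]
riser z 59.28538630031646
landmark code [ 701.39400336 -226.21011722  101.41891451]
```

The sticker checks out: width 33.8 mm and z from 89.5 to 119.4, so its centre is about (701.4, -226.1, 104.7), and the landmark agrees. The reader needs a yaw of about +0.116.

```bash
python3 - <<'E'
from h import *
plan((523.6,-246.9,95),1.68,30,0)
E
```

```text
yaw_x 1.5777387937304657 tilt z [-0.  0. -1.]
[0, 0.02, -0.0, 0.12, -0.7]
[0, 0.02, -0.0, 0.12, -0.7]
[0, 0.02, -0.0, 0.12, -0.7]
[0, 0.02, -0.0, 0.12, -0.7]
[0, 0.02, 0.0, 0.12, -0.7]
[0, 0.02, 0.0, 0.12, -0.7]
[0, 0.02, 0.0, 0.12, -0.7]
[0, 0.02, 0.01, 0.12, -0.7]
[0, 0.02, 0.01, 0.12, -0.7]
[0, 0.02, 0.01, 0.12, -0.7]
[0, 0.02, 0.01, 0.12, -0.7]
[0, 0.02, 0.01, 0.12, -0.7]
[0, 0.02, 0.01, 0.12, -0.7]
[0, 0.02, 0.01, 0.12, -0.7]
[0, 0.02, 0.01, 0.12, -0.7]
[0, 0.02, 0.02, 0.12, -0.7]
[0, 0.02, 0.02, 0.12, -0.7]
[0, 0.02, 0.02, 0.12, -0.7]
[0, 0.02, 0.02, 0.12, -0.7]
[0, 0.02, 0.02, 0.12, -0.7]
[0, 0.01, 0.02, 0.12, -0.7]
[0, 0.01, 0.02, 0.12, -0.7]
[0, 0.01, 0.02, 0.12, -0.7]
[0, 0.01, 0.02, 0.12, -0.7]
[0, 0.01, 0.02, 0.12, -0.7]
[0, 0.01, 0.02, 0.12, -0.7]
[0, 0.01, 0.02, 0.12, -0.7]
[0, 0.01, 0.02, 0.12, -0.7]
[0, 0.0, 0.02, 0.12, -0.7]
[0, 0.0, 0.02, 0.12, -0.7]
```

Call:
move_arm([
  [0,0.02,0,0.12,-0.7],
  [0,0.02,0,0.12,-0.7],
  [0,0.02,0,0.12,-0.7],
  [0,0.02,0,0.12,-0.7],
  [0,0.02,0,0.12,-0.7],
  [0,0.02,0,0.12,-0.7],
  [0,0.02,0,0.12,-0.7],
  [0,0.02,0.01,0.12,-0.7],
  [0,0.02,0.01,0.12,-0.7],
  [0,0.02,0.01,0.12,-0.7],
])

```text
time_s: 11.03
tcp_pos: [526.5, -259.9, 151.2]
ee_rot: [0.0, 0.48, 0.877, -0.0]
force: [1.1, -0.4, -2.2]
grip_width: 0.345
grip_force: 59.7
```

Call:
move_arm([
  [0,0.02,0.01,0.12,-0.7],
  [0,0.02,0.01,0.12,-0.7],
  [0,0.02,0.01,0.12,-0.7],
  [0,0.02,0.01,0.12,-0.7],
  [0,0.02,0.01,0.12,-0.7],
  [0,0.02,0.02,0.12,-0.7],
  [0,0.02,0.02,0.12,-0.7],
  [0,0.02,0.02,0.12,-0.7],
  [0,0.02,0.02,0.12,-0.7],
  [0,0.02,0.02,0.12,-0.7],
])

```text
time_s: 11.87
tcp_pos: [525.3, -253.7, 121.2]
ee_rot: [0.0, 0.219, 0.976, -0.0]
force: [0.2, -0.1, -1.4]
grip_width: 0.344
grip_force: 59.7
```

Call:
move_arm([
  [0,0.01,0.02,0.12,-0.7],
  [0,0.01,0.02,0.12,-0.7],
  [0,0.01,0.02,0.12,-0.7],
  [0,0.01,0.02,0.12,-0.7],
  [0,0.01,0.02,0.12,-0.7],
  [0,0.01,0.02,0.12,-0.7],
  [0,0.01,0.02,0.12,-0.7],
  [0,0.01,0.02,0.12,-0.7],
  [0,0,0.02,0.12,-0.7],
  [0,0,0.02,0.12,-0.7],
])

```text
time_s: 12.7
tcp_pos: [524.4, -248.4, 91.2]
ee_rot: [0.0, -0.059, 0.998, -0.0]
force: [-0.9, -0.1, -2.7]
grip_width: 0.341
grip_force: 59.7
```

```bash
cat > chk.py <<'E'
from h import *
s=ctrl.state(); q=s["ee_rot"]; psi=2*np.arctan2(q[2],q[1]); print(s["time_s"],np.round(s["tcp_pos"],1),"reader yaw",psi-np.pi,"grip",s["grip_width"],s["grip_force"])
im,d=snapshot("wrist"); C=cam("wrist"); p=np.array(s["tcp_pos"])
V,U=np.mgrid[:400,:640]; P=unproj(C,U.ravel(),V.ravel(),d.ravel()); hsv=cv2.cvtColor(im,cv2.COLOR_RGB2HSV); m=cv2.inRange(hsv,(22,140,70),(34,255,255)).ravel()>0
t=P[m&(abs(P[:,2]-p[2]-36)<5)&(np.hypot(*(P[:,:2]-p[:2]).T)<110)]
a=psi-np.pi; f=np.array([np.cos(a),np.sin(a)]); l=np.array([-f[1],f[0]])
X=(t[:,:2]-p[:2])@f; Y=(t[:,:2]-p[:2])@l; print("top above TCP, slope fwd/left",np.linalg.lstsq(np.c_[np.ones(len(X)),X,Y],t[:,2]-p[2],rcond=None)[0].round(4),"x range",np.percentile(X,[.5,99.5]).round(1),"y",np.percentile(Y,[1,99]).round(1),cv2.minAreaRect(np.c_[X,Y].astype(np.float32))[2])
# top camera: reader, cap
im,d=snapshot("top"); cv2.imwrite("pics/topchk.png",cv2.resize(im[120:280,330:490,::-1],None,fx=3.5,fy=3.5)); C=cam("top"); P=unproj(C,U.ravel(),V.ravel(),d.ravel())
hsv=cv2.cvtColor(im,cv2.COLOR_RGB2HSV); m=cv2.inRange(hsv,(5,150,120),(16,255,255)).ravel()>0
print("cap",P[m&(abs(P[:,0]-728)<40)&(abs(P[:,1]+220)<40)].mean(0).round(1))
h=P[(np.hypot(P[:,0]-p[0]-55*f[0],P[:,1]-p[1]-55*f[1])<60)&(P[:,2]<p[2]+46)&(P[:,2]>p[2]+26)]
X=(h[:,:2]-p[:2])@f; Y=(h[:,:2]-p[:2])@l; k=X>35; print("top cam: front",np.percentile(X[k],99).round(1),"lat",np.percentile(Y[k],[2,98]).round(1),len(h))
E
python3 chk.py
```

```text
12.7 [ 524.4 -248.4   91.2] reader yaw 0.11892482900471268 grip 0.34055313279022825 59.74664568901062
top above TCP, slope fwd/left [3.40267e+01 9.00000e-04 4.00000e-04] x range [-69.4  26.1] y [-14.5  13.2] 0.11457998305559158
cap [ 728.7 -219.9  166.1]
top cam: front 79.8 lat [ 0.8 27.1] 154
```

Call:
move_arm([
  [0,0.01,0.02,0.06,0.02],
  [0,0.01,0.02,0.1,0.02],
  [0,0,0.02,0.1,0],
  [0,0,0,0.06,0],
  [0,0,0,0.03,0],
  [0,0,0,0,0],
  [0,0,0,0,0],
  [0,0,0,0,0],
  [0,0,0,0,0],
  [0,0,0,0,0],
])

```text
time_s: 13.63
tcp_pos: [523.7, -247.0, 82.7]
ee_rot: [0.0, -0.056, 0.998, -0.0]
force: [-0.3, 1.1, -1.2]
grip_width: 0.344
grip_force: 59.7
```

Call:
move_arm([
  [0,0,0,0,0],
  [0,0,0,0,0],
  [0,0,0,0,0],
  [0,0,0,0,0],
  [0,0,0,0,0],
  [0,0,0,0,0],
  [0,0,0,0,0],
  [0,0,0,0,0],
  [0,0,0,0,0],
  [0,0,0,0,0],
])

```text
time_s: 14.47
tcp_pos: [523.6, -246.9, 82.6]
ee_rot: [0.0, -0.056, 0.998, -0.0]
force: [-0.2, 0.1, -1.6]
grip_width: 0.343
grip_force: 59.7
```

```bash
python3 chk.py; python3 - <<'E'
from h import *
s=ctrl.state(); print(np.abs(s["joint_vel"]).max())
p=np.array(s["tcp_pos"]);q=s["ee_rot"];a=2*np.arctan2(q[2],q[1])-np.pi;f=np.array([np.cos(a),np.sin(a),0])
w=p+79*f+[0,0,22.3]; e=np.array([701.4,-226.1,104.7])-w; print("window",w.round(1),"dist",e@f,"lat",e@[-f[1],f[0],0],"dz",e[2])
E
```

```text
14.4667 [ 523.6 -246.9   82.6] reader yaw 0.11303810759251487 grip 0.3430221981707445 59.74380612373352
top above TCP, slope fwd/left [ 3.47687e+01  2.80000e-03 -1.10000e-03] x range [-69.3  26.5] y [-15.   13.1] 89.83753204345703
cap [ 728.6 -220.2  166.2]
top cam: front 80.1 lat [ 1.4 26.4] 152
0.0030202105134567625
window [ 602.1 -238.   104.8] dist 99.9823212007521 lat 0.610900853279072 dz -0.14291782347912374
```

View pics/topchk.png

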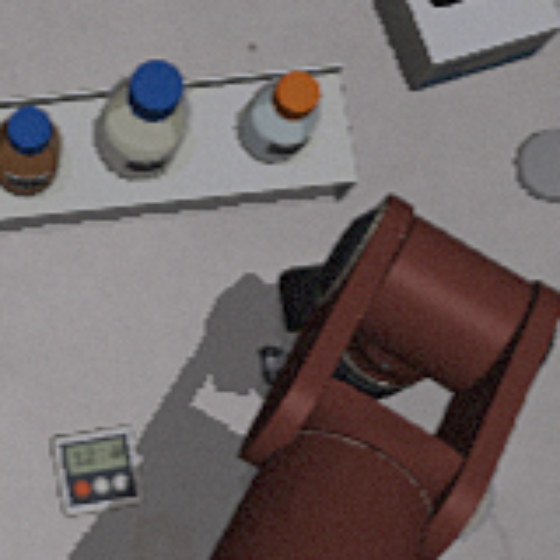

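The top view shows the black head at crop (300,297), pointing at the orange-capped bottle at (290,110). All the bottles stand undisturbed. The reader is level and still, 100 mm from the sticker, so I hand in.

```bash
python3 -c "
from h import *
print(ctrl.finish_job())"
```

```text
the job is handed in; nothing more can be done
None
```

I handed the job in with the yellow reader held still and level in the gripper, its window about 100 mm from the orange-capped bottle's sticker and lined up with it to within about 1 mm by my measurements; the hand-in returned no verdict.

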